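# Turn the recessed gas valve with its square key

## Task

Take the square T-key out of the wooden rack, feel its square end into the socket of the floating drive inside the round recess of the valve box, push it fully home, and then turn it clockwise (seen from above) until the drive meets its stop. Leave the key standing fully home in the socket and let go. Work gently: do not force the key into or against the socket or lean on the stop (the contact between key and valve box, pressing and twisting together, must stay below 40 N), and leave the round-headed pin in the rack and the two glass tumblers where they are.

Things in the scene. Friction and masses are not known exactly. Their poses are not given: they have to be found in the camera images.
- valve_box: Grey steel valve box, 140 x 140 mm, 60 mm high, fixed to the table, two brass pipe stubs on its +x side. Origin at the centre of its underside, z up. A round recess 56 mm across in its top shows a plain steel drive block (wider than the recess) with a square socket in its middle: 15.6 mm wide, 20 mm deep, sharp edged, flat bottomed, open upward.
- recess (a point): Centre of the round recess, level with the top of the box (60 mm above the table); axes as the box's.
- face (a point): Point on the recess's axis at the height of the drive block's top face, 12 mm below the box's top; axes as the box's. The block floats sideways: at the start the socket's centre lies up to 6.5 mm off this point along the box's x and up to 6.5 mm along its y, unmeasured; a side push over 8 N drags it, to 7 mm off at most. It is sprung up: pushed down it yields 10 mm, at 4.5 N plus 0.5 N per mm.
- drive (a joint): Turn of the drive block in rad, 0 to 1.25, growing clockwise seen from above, hard stops at both ends; starts between 0 and 0.2. At 0 the socket's sides are parallel to the box's x and y, and a dark ridge on the block points along the box's +x to one brass stud on the box's top; at 1.25 to the other. Friction 0.08 N m; it stays where left. Each 0.1 N m of twist makes some 15 N of contact.
- key: Steel T-key, 0.2 kg, upright in a hole of the rack. Origin at the centre of its foot, z up. Square shank 14 x 14 mm, 70 mm long, sides parallel to its x and y, foot edges bevelled 0.5 mm. On top a cross bar: 70 mm along y, 16 mm thick along x, 24 mm high (70 to 94 mm above the foot). Fits the socket in any quarter turn, 0.8 mm play a side.
- key_bar (a point): Centre of the key's cross bar, 82 mm above its foot; axes as the key's.
- key_tip (a point): Centre of the foot of the key's shank; fully home it lies 32 mm below the recess point when the block is up.
- rack: Wooden block, 80 mm (x) by 180 mm (y), 45 mm high, fixed; origin at the centre of its underside. Two square holes 20 mm wide, 35 mm deep (floor 10 mm above the table) at y = +50 and -50 mm; one holds the key, the other the pin, either way round.
- pin: Steel pin with a round shank (14 mm) and a round head (32 mm across, top 92 mm above its foot), standing in the other hole of the rack; origin at its foot. To be left there.
- tumbler_near: Green glass tumbler, 68 mm across, 85 mm high, standing on the table between the box and the rack; origin at the centre of its foot. To be left alone.
- tumbler_far: Amber glass tumbler, 80 mm across, 100 mm high, standing beyond the task's things; origin at the centre of its foot. To be left alone.
Not all that is in view belongs to the job. Leave any green or turquoise look-alike of the key alone.

How it is judged:
By the outcome, as a careful person would: the job done as asked, in the order asked, and still so for the second after the job is handed in, with the robot touching nothing.
It also fails if it takes over 67 s, if anything falls off the work surface, if the arm or the gripper's body presses on something with over 40 N, if the wrist force passes 120 N, or if a joint passes its speed limit or range.

## Robot

A 6-joint arm with a two-finger parallel gripper is mounted at the origin on the work surface. World frame = base frame: x ahead of the robot, y to its left, z up, the work surface at z = 0. Lengths are in mm, angles in rad, forces in N, time in s.
With the tool pointing down it reaches from about 400 to 825 mm from the base axis. Payload 7 kg.
Tool frame: the origin (TCP) lies at the very end of the fingers, on their centre line; the grasp point (between the pads) lies 19 mm behind it (arm.grip_depth is the z of the grasp point in the tool frame, in mm); z points along the fingers, y is the line along which they close (so a half turn about z gives the same grasp; the last joint's range is limited). The gripper opens to 85 mm and grips with 20 to 120 N. Pads are 22 mm wide; open, the fingers measure 114 mm over their backs; the gripper's body (76 mm by 85 mm) begins 54 mm behind the grasp point. The pads swing forward as they close: fully open they stand 13 mm farther back than shut.
Start: joints at [-0.89, 0.359, 0.012, 0, -1.224, -0.288], TCP at [258.346, -623.58, 231.302] pointing down, gripper open.
Joint ranges: [-3.07, 3.07], [-1.43, 2.12], [-1.02, 1.25], [-3.03, 1.67], [-3.05, -0], [-3.03, 3.03]. Speed limits (rad/s): [2.39, 2.39, 3.01, 3.14, 3.14, 3.14].

## Interface

Orientations are given as [roll, pitch, yaw] about the fixed x, y, z axes, in that order (R = Rz(yaw) Ry(pitch) Rx(roll)).
In Python, from bench import arm, optics gives the robot as it stands. The module is installed in compiled form; this text tells all that it offers.
- The arm moves only by the tool arm_command, never from a script. Its argument "plan" is a list of rows, each a list of 7 numbers: the shift along the tool's x, y, z in mm, then the turn, a rotation vector about the tool's x, y, z in rad, then the opening, from -1 (shut) to 1 (fully open). A call has 1 to 10 rows; each row shifts and turns the commanded pose from where the row before left it, along the tool's axes as they then stand; what a row does not reach is not made up. A row lasts 1/10 s, in which the tool goes at most 50 mm and 8.59 degrees, less where a joint would pass 70% of its speed; a pose out of reach is approached as far as the arm can. A call with a gripper value outside its range is refused whole. The fingers move at their own pace and stop on an object; the grip force is fixed at half the most. Time passes only in rows, so rows that do not move let the fingers close. It gives the time, the measured TCP pose, the force, the opening and the grip force at its end, in the units of the state.
- arm.observe(): the state, without advancing time (a new reading comes with each control period).
- optics.capture(name): name is "scene" or "side" or "wrist"; returns (picture, depth): 480x640x3 uint8, red, green, blue; 480x640 float32, mm along the optical axis (not along the pixel's ray), 0 where there is no reading.
- optics.calibration(name): a dict with "fov_y" (degrees; the focal length in pixels is half the picture's height over the tangent of half this angle, whatever the lens; pixels are square), "cx", "cy" (the principal point, pixels), "R" (3x3) and "t" (3): a world point X has camera coordinates R X + t. Camera axes: x right, y down, z forward; pixel columns grow to the right and rows downward; lengths in mm; the calibration is good to about 2 mm. The wrist camera is an equidistant fisheye: a pixel r from the principal point sees the ray r / f radians off the axis. A picture is of the moment at which its call begins: read the wrist's pose just before it. calibration takes no time and is no camera call; for the wrist camera it gives the pose at the moment of the call.
- arm.sign_off(): hands the job in; it is judged then, once.
The state is a dict: "time": time; "qpos": joint angles; "qvel": joint speeds; "joint_efforts": joint torques, N m; "ee_pos": TCP position; "tool_rot": TCP orientation; "force": force on the tool from outside, world axes, zero at the start; "moment": the same for the moment, N m; "width": finger opening in mm; "grasp_force": force on a finger pad.
Only numpy, scipy, OpenCV 4.12 (cv2) and the standard library are available. Lean on these libraries where they do the work, as an engineer would, in place of code of your own. Each camera call takes 0.05 s, during which the arm holds its last target. There are 200 camera calls.

## Working session

There is one attempt and no reset: what is moved stays moved. The work goes in short steps, Python scripts to look and compute and a tool call to move; the robot and the scene stay as the last step left them, time stands still between calls to the robot, and variables do not carry over. Pictures are saved under pics/ and viewed, at most 10 in all, crops included, and the job is handed in when it is done.

Besides the shell and the picture viewer there is one more tool, called after "Call:" as name(argument=value, ...), one argument or row to a line, values as JSON. arm_command: Moves the arm, as the interface text tells. Its arguments: {"type":"object","properties":{"plan":{"type":"array","items":{"type":"array","items":{"type":"number"}}}},"required":["plan"]}

```bash
mkdir -p pics; cat > h.py <<'E'
import numpy as np, cv2
from bench import arm, optics
def cap(n,f=None):
    c=optics.calibration(n); p,d=optics.capture(n)
    if f: cv2.imwrite('pics/'+f,p[:,:,::-1])
    np.savez('last_%s.npz'%n,p=p,d=d,**{k:np.array(v) for k,v in c.items()})
    return p,d,c
def load(n):
    z=np.load('last_%s.npz'%n); return z['p'],z['d'],{k:z[k] for k in('fov_y','cx','cy','R','t')}
def ray(n,c,u,v):
    f=240/np.tan(np.radians(float(c['fov_y']))/2); x,y=u-c['cx'],v-c['cy']
    if n=='wrist':
        r=np.hypot(x,y); th=r/f; s=np.sin(th)/max(r,1e-9); q=np.array([x*s,y*s,np.cos(th)])
    else: q=np.array([x/f,y/f,1.])
    return q
def world(n,c,u,v,d):
    q=ray(n,c,u,v); q=q/q[2]*d
    return np.array(c['R']).T@(q-np.array(c['t']))
def line(n,c,u,v):
    R=np.array(c['R']); return -R.T@np.array(c['t']), R.T@ray(n,c,u,v)
def atz(n,c,u,v,z):
    o,q=line(n,c,u,v); return o+q*(z-o[2])/q[2]
def tri(ls):
    A=0;b=0
    for o,q in ls:
        q=q/np.linalg.norm(q);P=np.eye(3)-np.outer(q,q);A=A+P;b=b+P@o
    return np.linalg.solve(A,b)
E
python3 - <<'E'
from h import *
print(arm.observe(),arm.grip_depth)
for n in('scene','side','wrist'):
    p,d,c=cap(n,n+'0.png'); print(n,c)
E
```

```text
{'time': 0.0, 'qpos': array([-8.89914067e-01,  3.59420058e-01,  1.10596880e-02, -3.48754341e-04,
       -1.22408876e+00, -2.88104340e-01]), 'qvel': array([ 0.00148642, -0.00077219, -0.00080696, -0.0004663 ,  0.00010804,
        0.00068367]), 'joint_efforts': array([ 2.23879520e-03, -5.83332825e+01,  2.93426979e+01,  6.93682685e+00,
       -5.91221775e-03,  2.80318471e-05]), 'ee_pos': array([ 258.15657699, -623.1659643 ,  230.34283475]), 'tool_rot': array([ 3.13991481e+00, -1.55329276e-04, -2.74893338e+00]), 'force': array([0.18195795, 0.03471753, 0.26251534]), 'moment': array([-0.02290546, -0.03377894,  0.01921112]), 'grasp_force': 0.0, 'width': 85.19549747961412} -18.700000000000003
scene {'fov_y': 46.18418945839963, 'cx': 323.83275415243406, 'cy': 242.4921597533843, 'R': array([[-0.08435394,  0.99620915, -0.02125432],
       [ 0.60080246,  0.03383288, -0.79868125],
       [-0.79493447, -0.08014155, -0.60137885]]), 't': array([  77.37254693, -319.22673294, 1591.2121353 ])}
side {'fov_y': 53.36161174948893, 'cx': 312.4823048236446, 'cy': 241.79063156925352, 'R': array([[-0.94275671, -0.33344314,  0.00504586],
       [-0.21180915,  0.58703215, -0.78136428],
       [ 0.25757847, -0.73770518, -0.62405481]]), 't': array([587.08700317, 204.20513983, 780.52366306])}
wrist {'fov_y': 65.70646984690485, 'cx': 317.5172317209823, 'cy': 240.8978395315126, 'R': array([[-0.38171506,  0.92427949,  0.00102196],
       [ 0.89145988,  0.36786852,  0.26452228],
       [ 0.24411657,  0.10188317, -0.96437903]]), 't': array([674.09674346, -35.31950245, 377.04924556])}
```

View pics/scene0.png

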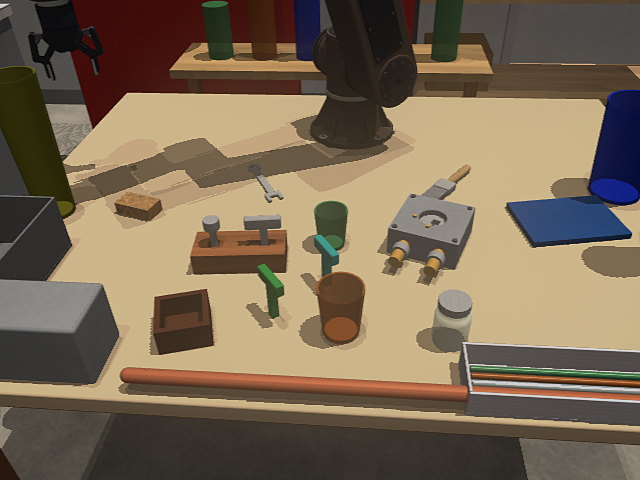

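View pics/side0.png

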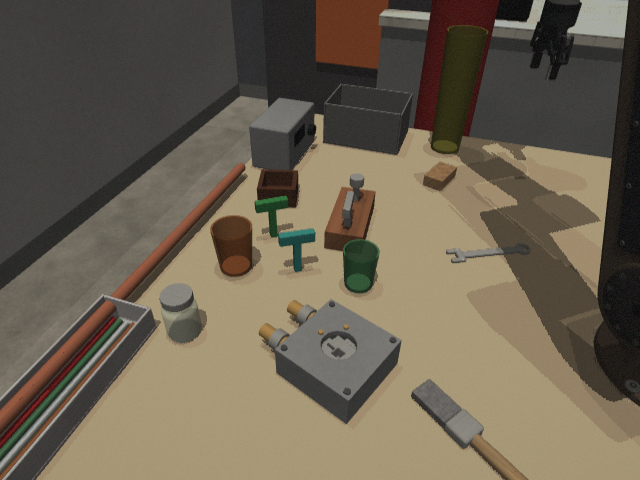

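The scene view shows four candidates. The steel T-key is at (263,222) in the scene view and (349,208) in the side view, in the rack. The round-headed pin is at (211,225) / (357,182). The green look-alike is at (270,280) / (271,210), and the turquoise one at (326,250) / (297,245). I choose the steel T-bar in the rack and check it in a close crop.

```bash
python3 - <<'E'
from h import *
out=[]
for n,boxes in(('scene',[(190,205,100,75),(380,185,100,75)]),('side',[(310,170,100,75),(270,295,140,105)])):
    p,d,c=load(n)
    for x,y,w,h in boxes: out.append(cv2.resize(p[y:y+h,x:x+w],(400,300),interpolation=cv2.INTER_CUBIC))
cv2.imwrite('pics/crop1.png',np.vstack([np.hstack(out[:2]),np.hstack(out[2:])])[:,:,::-1])
# box top / key bar top from depth
for n in('scene','side'):
    p,d,c=load(n)
    vv,uu=np.mgrid[0:480,0:640]; f=240/np.tan(np.radians(float(c['fov_y']))/2)
    q=np.stack([(uu-c['cx'])/f*d,(vv-c['cy'])/f*d,d],-1)-c['t']; X=q@c['R']
    np.save('X_%s.npy'%n,X)
    for nm,(u0,u1,v0,v1),(z0,z1) in (('box',{'scene':(380,480,185,270),'side':(270,410,295,415)}[n],(52,68)),
                     ('bar',{'scene':(238,285,205,240),'side':(335,365,185,232)}[n],(90,112)),
                     ('rack',{'scene':(185,290,215,275),'side':(320,380,175,250)}[n],(40,50)),
                     ('pin',{'scene':(195,222,205,240),'side':(345,368,168,192)}[n],(90,112))):
        P=X[v0:v1,u0:u1].reshape(-1,3); dd=d[v0:v1,u0:u1].ravel()
        P=P[(dd>0)&(P[:,2]>z0)&(P[:,2]<z1)]
        if len(P)<5: print(n,nm,len(P));continue
        r=cv2.minAreaRect(P[:,:2].astype(np.float32))
        print(n,nm,len(P),np.median(P,0).round(1),'zhist',np.percentile(P[:,2],[5,50,95]).round(1),r)
E
```

```text
scene box 2773 [527.6 185.4  59.6] zhist [55.3 59.6 61.8] ((517.0894165039062, 185.0255126953125), (141.0506591796875, 147.7197723388672), 70.0603256225586)
scene bar 380 [ 602.8 -143.   101.5] zhist [ 91.  101.5 105.5] ((600.9190063476562, -143.55421447753906), (20.704246520996094, 70.22346496582031), 4.96049690246582)
scene rack 2249 [ 610.1 -192.4   45.1] zhist [42.4 45.1 47.3] ((602.9010009765625, -193.10055541992188), (84.92850494384766, 181.0862274169922), 5.609505653381348)
scene pin 201 [ 612.9 -239.9  101. ] zhist [ 92.  101.  103.8] ((608.5775146484375, -241.2840576171875), (30.798593521118164, 30.76282501220703), 76.0779800415039)
side box 6247 [509.8 198.3  59.9] zhist [56.7 59.9 61.9] ((514.57177734375, 186.45501708984375), (143.00344848632812, 141.95484924316406), 69.87903594970703)
side bar 199 [ 594.5 -131.5  103.2] zhist [ 91.8 103.2 105.4] ((599.1576538085938, -163.77828979492188), (16.5886287689209, 117.78308868408203), 7.883308410644531)
side rack 1464 [ 592.4 -170.3   44.9] zhist [42.7 44.9 46.9] ((600.8892211914062, -193.18739318847656), (80.78553771972656, 186.1986846923828), 5.535610675811768)
side pin 151 [ 603.4 -231.8  101.1] zhist [ 90.6 101.1 103.7] ((600.0274658203125, -213.0917510986328), (29.964370727539062, 83.88224029541016), 10.732648849487305)
```

View pics/crop1.png

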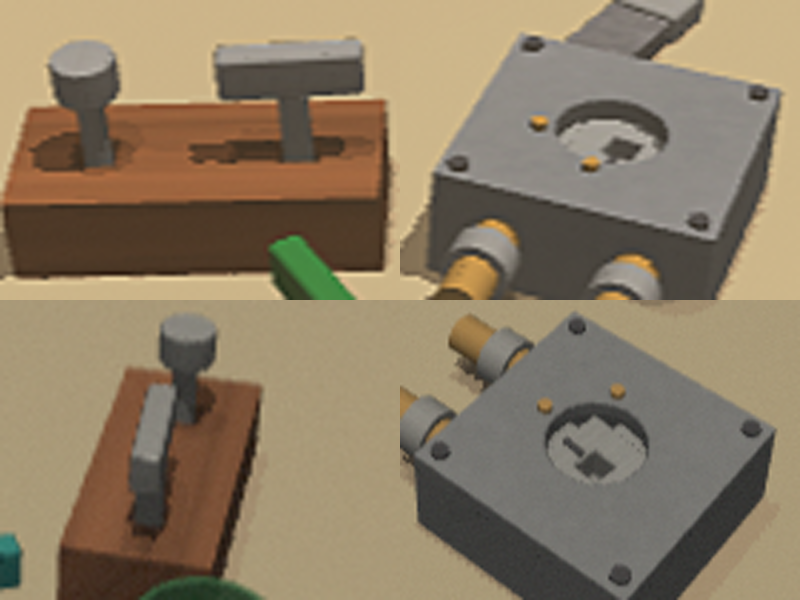

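The crop confirms it: steel T-bar on a square shank at the rack's +y hole, with the round-headed pin at the -y hole. The socket is the dark square at scene (435.5,222) and side (339,353). The ridge points towards the studs. Next I check for obstacles on the way.

```bash
python3 - <<'E'
from h import *
ps,_,cs=load('scene'); pd,_,cd=load('side')
X=np.load('X_scene.npy')
for nm,u,v in(('olive',45,150),('olivebase',60,212),('olivetop',15,72),('tumN',331,207),('tumF',341,282),('box grey',60,290),('darkbox',20,200)):
    print(nm,X[v,u].round(0))
for nm,a,b in(('socket',(435.5,222),(339,352.75)),('recess',(433,218.7),(338.7,346.5)),('bar',(262,217),(349.5,205))):
    print(nm,tri([line('scene',cs,*a),line('side',cd,*b)]).round(1), atz('scene',cs,*a,48).round(1),atz('side',cd,*b,48).round(1))
Y=np.load('X_side.npy'); m=(Y[...,2]>120)&(Y[...,2]<400)&(Y[...,0]>150)&(Y[...,0]<800)&(Y[...,1]>-720)&(Y[...,1]<300)
m2=(X[...,2]>120)&(X[...,2]<400)&(X[...,0]>150)&(X[...,0]<800)&(X[...,1]>-720)&(X[...,1]<300)
for Q in(Y[m],X[m2]): 
    k,n=np.unique((Q[:,:2]//60*60).astype(int),axis=0,return_counts=True); print([(tuple(a),int(b)) for a,b in zip(k.tolist(),n) if b>8])
E
```

```text
olive [ 473. -612.  170.]
olivebase [ 482. -622.   21.]
olivetop [ 406. -662.  308.]
tumN [509. -18.  73.]
tumF [747.  16.  80.]
box grey [ 838. -421.  119.]
darkbox [ 574. -633.  111.]
socket [511.8 193.1  46.4] [515.3 193.4  48. ] [511.1 193.2  48. ]
recess [513.8 187.7  55.1] [503.8 189.3  48. ] [515.1 181.7  48. ]
bar [ 590.7 -141.8   95.5] [ 516.4 -161.3   48. ] [ 608.  -203.3   48. ]
[((120, 60), 2980), ((180, -660), 62), ((180, -600), 449), ((180, 0), 3317), ((180, 60), 384), ((240, -720), 326), ((240, -660), 413), ((240, -600), 1036), ((360, -720), 37), ((360, -660), 564), ((420, -720), 229), ((420, -660), 1870), ((420, -600), 75), ((480, -720), 42), ((480, -660), 446), ((540, -720), 11), ((540, -660), 9), ((600, -600), 11), ((720, -720), 10)]
[((120, -60), 381), ((120, 0), 412), ((120, 60), 1807), ((180, -600), 101), ((180, -60), 331), ((180, 0), 1841), ((180, 60), 233), ((240, -720), 447), ((240, -660), 1152), ((240, -600), 936), ((300, -720), 9), ((360, -720), 216), ((360, -660), 172), ((420, -720), 45), ((420, -660), 1648), ((420, -600), 30), ((480, -720), 332), ((480, -660), 2367), ((540, -660), 35), ((540, -600), 25), ((600, -600), 27), ((660, -600), 39), ((720, -600), 31)]
```

Call:
arm_command(
  plan=[
    [-36,22,0,0,0,0,1],
    [-36,22,0,0,0,0,1],
    [-36,22,0,0,0,0,1],
    [-36,22,0,0,0,0,1],
    [-36,22,0,0,0,0,1],
    [-36,22,0,0,0,0,1],
    [-36,22,0,0,0,0,1],
    [-36,22,0,0,0,0,1],
    [-36,22,0,0,0,0,1],
    [-36,22,0,0,0,0,1],
  ],
)

```text
time: 1.15
ee_pos: [507.4, -280.9, 231.3]
tool_rot: [3.142, 0.0, -2.749]
force: [0.6, -0.7, -0.3]
width: 85.4
grasp_force: 0.0
```

Call:
arm_command(
  plan=[
    [-36,23,0,0,0,0,1],
    [-36,23,0,0,0,0,1],
    [0,0,0,0,0,-0.145,1],
    [0,0,0,0,0,-0.145,1],
    [0,0,0,0,0,-0.145,1],
    [0,0,0,0,0,-0.145,1],
    [0,0,0,0,0,-0.145,1],
    [0,0,0,0,0,-0.145,1],
    [0,0,0,0,0,-0.145,1],
    [0,0,0,0,0,-0.145,1],
  ],
)

```text
time: 2.15
ee_pos: [555.4, -212.4, 231.0]
tool_rot: [3.141, 0.0, -1.583]
force: [-0.1, -0.0, 0.7]
width: 85.5
grasp_force: 0.0
```

Call:
arm_command(
  plan=[
    [0,0,0,0,0,-0.11,1],
    [0,0,0,0,0,0,1],
    [0,0,0,0,0,0,1],
  ],
)

```text
time: 2.45
ee_pos: [555.5, -212.5, 231.1]
tool_rot: [3.141, 0.0, -1.482]
force: [-0.0, 0.3, -0.4]
width: 85.2
grasp_force: 0.0
```

```bash
python3 - <<'E'
from h import *
s=arm.observe();print(s['time'],s['ee_pos'],s['tool_rot'],s['qpos'])
p,d,c=cap('wrist','w1.png');print(c)
E
```

```text
2.45 [ 555.53285769 -212.45284395  231.14439486] [ 3.14130896e+00  1.15173904e-04 -1.48218004e+00] [-3.69765569e-02  2.28111422e-01 -1.71471428e-01 -8.54525992e-05
 -1.17150936e+00  1.25626095e-01]
{'fov_y': 65.70646984690485, 'cx': 317.5172317209823, 'cy': 240.8978395315126, 'R': array([[-0.99616439, -0.08748963,  0.00144039],
       [-0.08397543,  0.96051818,  0.2652413 ],
       [-0.02458938,  0.26410298, -0.96418099]]), 't': array([535.06517473, 216.09537694, 447.02181636])}
```

View pics/w1.png

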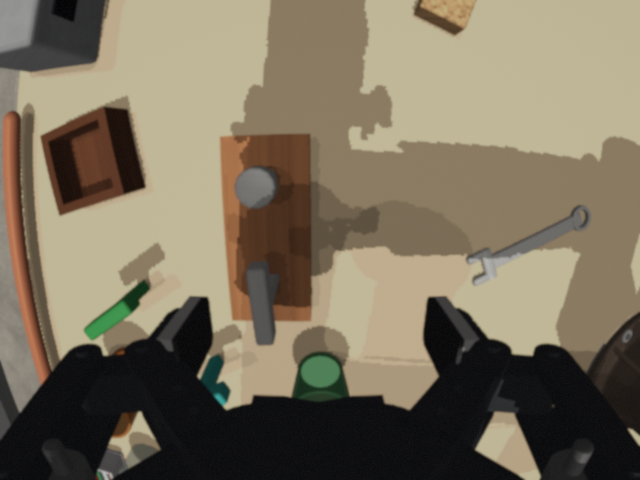

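The wrist view shows the T-bar from (259,265) to (263,343), with the pin head at (256,187). I measure with the wrist depth and compare with the other two views.

```bash
cat >> h.py <<'E'
def cloudw():
    p,d,c=load('wrist'); f=240/np.tan(np.radians(float(c['fov_y']))/2)
    vv,uu=np.mgrid[0:480,0:640]; x,y=uu-c['cx'],vv-c['cy']; r=np.hypot(x,y)+1e-9; k=np.tan(r/f)/r
    return (np.stack([x*k*d,y*k*d,d],-1)-c['t'])@c['R']
E
python3 - <<'E'
from h import *
X=cloudw()[255:350,240:285].reshape(-1,3)
P=X[(X[:,2]>100)&(X[:,2]<108)]; print(len(P),P.mean(0),cv2.minAreaRect(P[:,:2].astype(np.float32)))
X=cloudw()[165:212,230:282].reshape(-1,3)
P=X[(X[:,2]>97)&(X[:,2]<108)]; print('pin',len(P),P.mean(0),cv2.minEnclosingCircle(P[:,:2].astype(np.float32)))
for n,(u0,u1,v0,v1) in(('scene',(238,285,205,240)),('side',(330,365,187,220))):
    X=np.load('X_%s.npy'%n)[v0:v1,u0:u1].reshape(-1,3);P=X[(X[:,2]>101)&(X[:,2]<107)];print(n,len(P),P.mean(0),cv2.minAreaRect(P[:,:2].astype(np.float32)))
E
```

```text
1426 [ 597.01666729 -145.5217988   102.6934298 ] ((597.2670288085938, -143.98936462402344), (16.64177894592285, 69.9114990234375), 8.582660675048828)
pin 1362 [ 605.13399097 -241.21756221  100.84479177] ((605.4832763671875, -240.753662109375), 16.035369873046875)
scene 200 [ 599.96088272 -143.14939794  103.71754699] ((600.5650634765625, -143.62600708007812), (19.986679077148438, 68.41471099853516), 4.96049690246582)
side 145 [ 595.72225921 -139.80966445  103.70604697] ((596.2923583984375, -141.96180725097656), (15.62293815612793, 72.3665542602539), 8.479978561401367)
```

Call:
arm_command(
  plan=[
    [-30,0,0,0,0,0,1],
    [-40,0,0,0,0,0,1],
    [-40,0,4,0,0,0,1],
    [-40,0,5,0,0,0,1],
    [-40,0,5,0,0,0,1],
    [-40,0,5,0,0,0,1],
    [-40,0,5,0,0,0,1],
    [-40,1,5,0,0,0,1],
    [-40,1,5,0,0,0,1],
    [-40,1,5,0,0,0,1],
  ],
)

```text
time: 3.5
ee_pos: [516.4, 177.2, 192.3]
tool_rot: [-3.141, 0.0, -1.481]
force: [0.7, -0.2, -0.5]
width: 85.2
grasp_force: 0.0
```

Call:
arm_command(
  plan=[
    [-30,0,5,0,0,0,1],
    [0,0,5,0,0,0,1],
    [0,0,0,0,0,0,1],
    [0,0,0,0,0,0,1],
  ],
)

```text
time: 3.9
ee_pos: [514.0, 204.8, 182.2]
tool_rot: [3.141, -0.0, -1.48]
force: [0.1, -1.0, -0.6]
width: 85.4
grasp_force: 0.0
```

```bash
python3 - <<'E'
from h import *
s=arm.observe();print(s['time'],s['ee_pos'],s['tool_rot'],s['qpos'])
p,d,c=cap('wrist');
# project the box centre, crop
R,t=c['R'],c['t'];f=240/np.tan(np.radians(float(c['fov_y']))/2)
q=R@np.array([514,187,60.])+t; r=np.hypot(q[0],q[1]);th=np.arctan2(r,q[2]);u,v=c['cx']+f*th*q[0]/r,c['cy']+f*th*q[1]/r;print(u,v)
u0,v0=int(max(0,u-66)),int(max(0,v-50));print(u0,v0)
cv2.imwrite('pics/w2.png',cv2.resize(p[v0:v0+100,u0:u0+133],(798,600),interpolation=cv2.INTER_CUBIC)[:,:,::-1])
X=cloudw();P=X[0:330].reshape(-1,3);P=P[(np.abs(P[:,2]-60)<3)&(np.hypot(P[:,0]-514,P[:,1]-187)<110)]
print(len(P),P[:,2].mean(),cv2.minAreaRect(P[:,:2].astype(np.float32)))
E
```

```text
3.9 [513.95409804 204.83589084 182.24649921] [ 3.14114095e+00 -4.02238690e-04 -1.48003715e+00] [ 7.33307048e-01  1.98153943e-01 -3.28663610e-01  5.93781626e-05
 -1.04458143e+00 -6.42577804e-01]
320.30103820076584 209.2798003937129
254 159
30112 59.2169172095601 ((515.3026123046875, 186.9124755859375), (141.31121826171875, 140.97695922851562), 69.87144470214844)
```

View pics/w2.png

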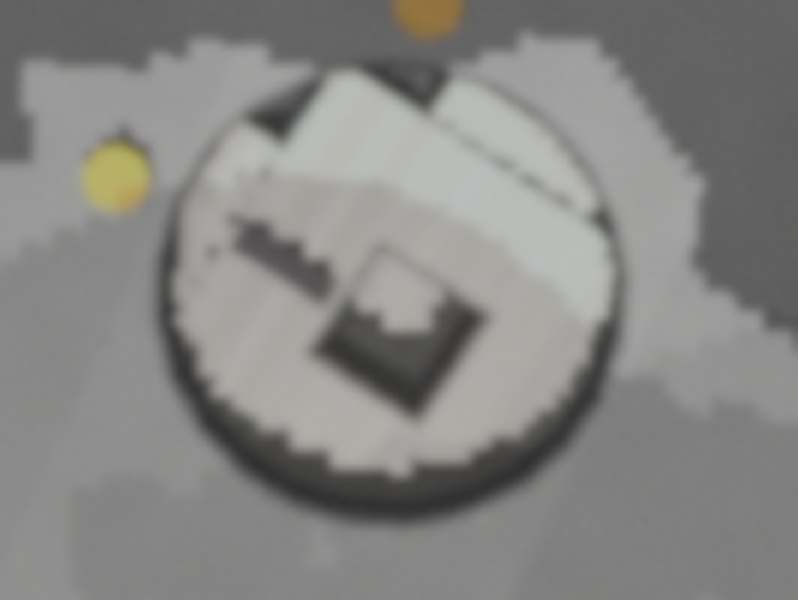

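The enlarged crop shows the socket square clearly, with corners at crop (378,245), (488,318), (418,418) and (312,350) at 6x from (254,159). The ridge is at (285,260), the studs at (117,178) and (430,8).

```bash
python3 - <<'E'
from h import *
p,d,c=load('wrist');X=cloudw()
px=lambda x,y:(254+(x+.5)/6-.5,159+(y+.5)/6-.5)
for q in((400,450),(560,330),(250,330)):
    u,v=px(*q);print('face',X[int(round(v)),int(round(u))])
C=np.array([atz('wrist',c,*px(*q),47.5)[:2] for q in((378,245),(488,318),(418,418),(312,350))])
print(C,C.mean(0)); e=np.roll(C,-1,0)-C; print(np.linalg.norm(e,axis=1),np.degrees(np.arctan2(e[:,1],e[:,0])))
ridge=[atz('wrist',c,*px(*q),48)[:2] for q in((238,235),(325,290))];r=ridge[0]-ridge[1];print('ridge',ridge,np.degrees(np.arctan2(r[1],r[0])))
for q in((117,178),(430,5)):
    a=atz('wrist',c,*px(*q),62)[:2]-[515.3,186.9];print('stud',a,np.degrees(np.arctan2(a[1],a[0])))
# recess rim at z=60
rim=np.array([atz('wrist',c,*px(*q),59.5)[:2] for q in((165,300),(390,520),(621,270),(355,62),(235,455),(560,455),(570,140))],np.float32)
A=np.c_[2*rim,np.ones(len(rim))];s=np.linalg.lstsq(A,(rim**2).sum(1),rcond=None)[0];print('recess',s[:2],np.sqrt(s[2]+s[0]**2+s[1]**2))
E
```

```text
face [512.12658213 208.70334017  46.80311045]
face [493.06750884 191.21006266  46.73555617]
face [532.50779383 194.77857864  46.6623575 ]
[[517.15211247 182.01741322]
 [502.48929127 190.05552393]
 [510.08589612 203.78368523]
 [524.27693915 196.16184098]] [513.50105975 193.00461584]
[16.72152951 15.68983167 16.10832741 15.83755006] [ 151.26859063   61.0416462   -28.23972853 -116.73529512]
ridge [array([534.72660711, 182.19503724]), array([523.28038437, 188.2342533 ])] -27.816868868477265
stud [ 33.61246595 -12.57551503] -20.512455280779786
stud [ -1.45958376 -36.13572618] -92.31301714445613
recess [514.74269311 185.97833742] 28.06507366371307
```

Call:
arm_command(
  plan=[
    [25,-4,0,0,0,0,1],
    [38,-5,0,0,0,0,1],
    [38,-6,0,0,0,0,1],
    [38,-6,0,0,0,0,1],
    [38,-6,0,0,0,0,1],
    [38,-6,0,0,0,0,1],
    [38,-5,0,0,0,0,1],
    [38,-5,0,0,0,0,1],
    [38,-5,0,0,0,0,1],
    [26,-3,0,0,0,0,1],
  ],
)

```text
time: 4.95
ee_pos: [597.3, -146.8, 182.8]
tool_rot: [-3.141, -0.0, -1.482]
force: [0.6, 0.1, 0.0]
width: 85.3
grasp_force: 0.0
```

Call:
arm_command(
  plan=[
    [0,0,0,0,0,-0.058,1],
    [0,0,15,0,0,0,1],
    [0,0,15,0,0,0,1],
    [0,0,0,0,0,0,1],
  ],
)

```text
time: 5.35
ee_pos: [595.8, -144.5, 150.7]
tool_rot: [3.139, 0.001, -1.423]
force: [-1.1, -0.1, 0.6]
width: 85.4
grasp_force: 0.0
```

```bash
python3 - <<'E'
from h import *
s=arm.observe();print(s['time'],s['ee_pos'],s['tool_rot'])
p,d,c=cap('wrist','w3.png')
X=cloudw();Q=X.reshape(-1,3);m=(Q[:,2]>99)&(Q[:,2]<108)&(abs(Q[:,0]-597)<30)&(Q[:,1]<-90)&(Q[:,1]>-200);P=Q[m];print(len(P),P.mean(0),cv2.minAreaRect(P[:,:2].astype(np.float32)))
E
```

```text
5.35 [ 595.79028224 -144.46925762  150.72378451] [ 3.13862565e+00  7.78246435e-04 -1.42343250e+00]
3440 [ 597.70201902 -145.82115808  102.77143189] ((597.4979858398438, -143.35125732421875), (16.155881881713867, 69.68341827392578), 8.364638328552246)
```

View pics/w3.png

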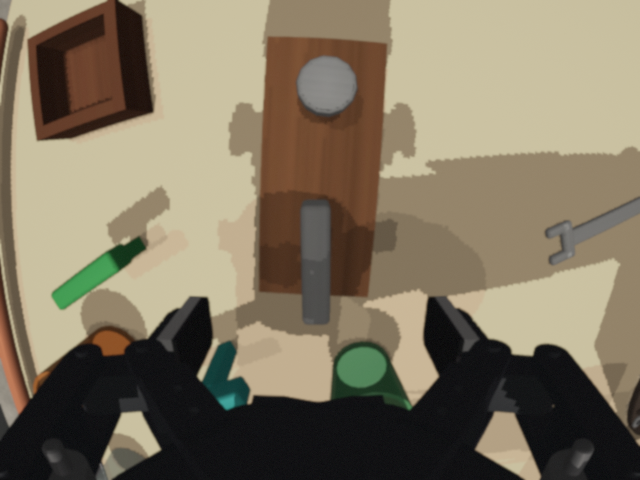

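The bar is aligned with the image columns, centred at (316,262), and the pin and look-alikes are clear of the fingers. Descending to grasp.

Call:
arm_command(
  plan=[
    [-1,-2,10,0,0,0,1],
    [0,0,20,0,0,0,1],
    [0,0,20,0,0,0,1],
    [0,0,18,0,0,0,1],
    [0,0,10,0,0,0,1],
    [0,0,0,0,0,0,1],
    [0,0,0,0,0,0,-1],
    [0,0,0,0,0,0,-1],
    [0,0,0,0,0,0,-1],
    [0,0,0,0,0,0,-1],
  ],
)

```text
time: 6.4
ee_pos: [599.7, -142.0, 75.0]
tool_rot: [-3.14, -0.0, -1.421]
force: [-0.6, 0.3, -0.4]
width: 28.1
grasp_force: 0.0
```

Call:
arm_command(
  plan=[
    [0,0,0,0,0,0,-1],
    [0,0,0,0,0,0,-1],
    [0,0,0,0,0,0,-1],
    [0,0,0,0,0,0,-1],
  ],
)

```text
time: 6.8
ee_pos: [599.4, -142.1, 74.8]
tool_rot: [-3.141, -0.0, -1.421]
force: [-1.9, 0.6, 6.0]
width: 15.0
grasp_force: 59.1
```

Call:
arm_command(
  plan=[
    [0,0,-5,0,0,0,-1],
    [0,0,-12,0,0,0,-1],
    [0,0,-18,0,0,0,-1],
    [0,0,-20,0,0,0,-1],
    [0,0,-20,0,0,0,-1],
    [0,0,-20,0,0,0,-1],
    [0,0,-15,0,0,0,-1],
    [0,0,-5,0,0,0,-1],
    [0,0,0,0,0,0,-1],
  ],
)

```text
time: 7.7
ee_pos: [599.6, -142.0, 190.2]
tool_rot: [-3.14, -0.0, -1.421]
force: [0.6, 0.1, -2.2]
width: 15.1
grasp_force: 58.7
```

```bash
python3 - <<'E'
from h import *
for i in range(3):
    s=arm.observe();print(s['time'],s['ee_pos'],s['tool_rot'],s['force'],s['moment'],s['width'],s['grasp_force'])
    p,d,c=cap('wrist')
pw=p; X=cloudw();R=cv2.Rodrigues(np.array([0,0,0.]))[0]
from scipy.spatial.transform import Rotation as Ro
T=Ro.from_euler('xyz',s['tool_rot']).as_matrix()
L=(X.reshape(-1,3)-s['ee_pos'])@T
m=(abs(L[:,1])<25)&(L[:,2]>-45)&(L[:,2]<-22)&(abs(L[:,0])<60);P=L[m];print(len(P),P.mean(0),np.percentile(P[:,2],[5,50,95]),np.percentile(P[:,0],[0,2,98,100]),np.percentile(P[:,1],[2,98]))
m=(abs(L[:,1])<25)&(L[:,2]>-20)&(L[:,2]<60)&(abs(L[:,0])<60);P=L[m]
print('shank',len(P),P.mean(0) if len(P) else 0, np.percentile(P,[2,50,98],axis=0) if len(P) else 0)
ps,ds,cs=cap('scene');pd,dd,cd=cap('side')
o=[pw[150:480,100:540]]
def pr(c,Xw):
    f=240/np.tan(np.radians(c['fov_y'])/2);q=c['R']@Xw+c['t'];return c['cx']+f*q[0]/q[2],c['cy']+f*q[1]/q[2]
res=[cv2.resize(pw[180:480,120:520],(400,300))]
for p_,c_ in((ps,cs),(pd,cd)):
    u,v=pr(c_,s['ee_pos']);u,v=int(u),int(v);print(u,v);res.append(cv2.resize(p_[max(0,v-45):v+45,u-60:u+60],(400,300),interpolation=cv2.INTER_CUBIC))
cv2.imwrite('pics/g1.png',np.vstack([np.hstack(res[:2]),np.hstack([res[2],res[2]*0])])[:,:,::-1])
E
```

```text
7.7 [ 599.58500425 -141.97400411  190.20257577] [-3.13998519e+00 -2.66140399e-08 -1.42085830e+00] [ 0.59084175  0.10189545 -2.1545617 ] [ 0.01809208  0.00423328 -0.00834064] 15.053542957000385 58.687278628349304
7.75 [ 599.08386784 -141.90937721  189.16259557] [-3.14150206e+00  3.60678587e-04 -1.42093085e+00] [-0.45094213  0.17237331 -2.58161596] [-0.00694944  0.05827178  0.00316592] 15.323815482263464 58.684828877449036
7.8 [ 598.7706885  -141.91669193  188.58747157] [ 3.14061301e+00  4.75166615e-04 -1.42094066e+00] [ 0.36169998 -0.56255797 -1.37155515] [-0.03300178  0.03859046 -0.03076358] 15.433400879339773 58.68324816226959
10094 [  7.49748534  -0.56088148 -29.89361564] [-42.48428034 -28.19734915 -25.40816394] [-29.29320529 -25.84991379  35.06165806  36.08243491] [-18.33573979  17.80114863]
shank 1326 [ 15.83157648  -0.64363362 -13.02708125] [[  5.98555645 -20.90587288 -19.67224149]
 [ 10.42055083  -0.43692289 -13.4444166 ]
 [ 35.80064694  19.5960933   -3.65027576]]
257 178
349 162
```

View pics/g1.png

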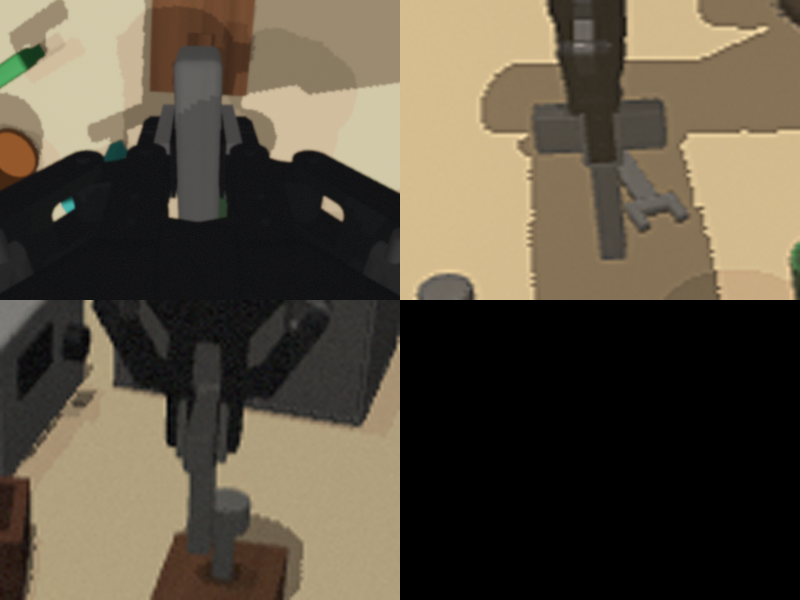

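The key is held across its bar and hangs upright. Now I measure its pose in the hand, which also gives the wrist-camera bias.

```bash
python3 - <<'E'
from h import *
from scipy.spatial.transform import Rotation as Ro
s=arm.observe();T=Ro.from_euler('xyz',s['tool_rot']).as_matrix()
print(s['ee_pos'])
X=cloudw()
L=(X.reshape(-1,3)-s['ee_pos'])@T
P=L[(abs(L[:,1])<12)&(L[:,2]>-36)&(L[:,2]<-26)&(L[:,0]>12)&(L[:,0]<45)]
print('bar near end: z',np.median(P[:,2]),'x max',np.percentile(P[:,0],99.5),'y',np.percentile(P[:,1],[.5,99.5]))
r=cv2.minAreaRect(P[:,:2].astype(np.float32));print(r)
for n in('scene','side'):
    p,d,c=load(n);f=240/np.tan(np.radians(float(c['fov_y']))/2);vv,uu=np.mgrid[0:480,0:640]
    Xn=(np.stack([(uu-c['cx'])/f*d,(vv-c['cy'])/f*d,d],-1)-c['t'])@c['R']
    L=(Xn.reshape(-1,3)-s['ee_pos'])@T
    for z0,z1 in((10,20),(20,30),(30,40),(40,50),(46,60)):
        P=L[(abs(L[:,1])<22)&(L[:,2]>z0)&(L[:,2]<z1)&(abs(L[:,0])<22)]
        if len(P)>3: print(n,z0,len(P),'x',np.percentile(P[:,0],[3,50,97]).round(1),'y',np.percentile(P[:,1],[3,50,97]).round(1),'zmax',P[:,2].max().round(1))
E
```

```text
[ 598.74502213 -142.04531387  188.27912903]
bar near end: z -28.281757482045304 x max 35.450827365123594 y [-8.28474509  7.121918  ]
((23.87395477294922, -0.7142429351806641), (15.772775650024414, 23.93805503845215), 88.98918914794922)
scene 10 40 x [-5.7  1.   7.9] y [-10.3  -6.1   3.8] zmax 19.7
scene 20 39 x [-5.6  0.6  7.7] y [-9.1 -6.4 -3.5] zmax 29.8
scene 30 34 x [-5.8  0.8  6.9] y [-8.3 -5.7 -1.5] zmax 39.9
scene 40 41 x [-5.5  0.5  7.8] y [-9.5 -5.   0.3] zmax 49.7
scene 46 45 x [-5.   0.7  7.9] y [-9.1 -6.  -2.5] zmax 59.9
side 10 33 x [-9.2 -5.9  2.4] y [-4.6  1.3  7.9] zmax 19.5
side 20 36 x [-8.1 -5.9  5.1] y [-4.2  2.6  8.2] zmax 30.0
side 30 33 x [-9.1 -6.5 -3.9] y [-5.6  2.1  8.1] zmax 39.5
side 40 37 x [-8.6 -6.2 -2.9] y [-5.5  0.8  8.4] zmax 49.9
side 46 47 x [-8.  -5.8 -1.1] y [-5.1  2.7  8.7] zmax 59.9
```

Call:
arm_command(
  plan=[
    [-15,3,0,0,0,0,-1],
    [-30,3,0,0,0,0,-1],
    [-39,4,0,0,0,0,-1],
    [-40,4,0,0,0,0,-1],
    [-40,4,0,0,0,0,-1],
    [-40,4,0,0,0,0,-1],
    [-40,4,0,0,0,0,-1],
    [-40,4,0,0,0,0,-1],
    [-40,4,0,0,0,0,-1],
    [-20,1,0,0,0,0,-1],
  ],
)

```text
time: 8.95
ee_pos: [511.8, 195.8, 189.1]
tool_rot: [3.142, 0.0, -1.419]
force: [0.7, -0.3, -2.2]
width: 15.0
grasp_force: 58.6
```

Call:
arm_command(
  plan=[
    [0,0,0,0,0,0.107,-1],
    [0,0,0,0,0,0.107,-1],
    [0,0,0,0,0,0.107,-1],
    [0,0,0,0,0,0.107,-1],
    [0,0,0,0,0,0.107,-1],
    [0,0,0,0,0,0.107,-1],
    [0,0,10,0,0,0,-1],
    [0,0,20,0,0,0,-1],
    [0,0,15,0,0,0,-1],
    [0,0,0,0,0,0,-1],
  ],
)

```text
time: 9.95
ee_pos: [511.4, 192.0, 141.4]
tool_rot: [3.139, -0.004, -2.06]
force: [0.1, -0.1, -3.1]
width: 15.2
grasp_force: 58.5
```

```bash
cat > st.py <<'E'
from h import *
s=arm.observe();yaw=s['tool_rot'][2];print(s['time'],'pos',s['ee_pos'].round(2),'rot',s['tool_rot'].round(4),'F',s['force'].round(2),'M',s['moment'].round(3),s['width'].__round__(1))
x=np.array([np.cos(yaw),np.sin(yaw)]);y=np.array([np.sin(yaw),-np.cos(yaw)])
tip=s['ee_pos'][:2]+0.7*x; d=np.array([512.8,192.6])-tip; print('tip',tip.round(2),'to socket tool x,y',(d@x).round(2),(d@y).round(2),'foot z',s['ee_pos'][2]-65.3)
E
python3 st.py
```

```text
9.95 pos [511.37 192.   141.4 ] rot [ 3.1391 -0.0043 -2.0603] F [ 0.09 -0.1  -3.15] M [ 0.022  0.119 -0.003] 15.2
tip [511.04 191.38] to socket tool x,y -1.9 -0.98 foot z 76.10016701088126
```

Call:
arm_command(
  plan=[
    [-1.9,-1,0,0,0,0,-1],
    [0,0,8,0,0,0,-1],
    [0,0,8,0,0,0,-1],
    [0,0,5,0,0,0,-1],
    [0,0,0,0,0,0,-1],
    [0,0,0,0,0,0,-1],
    [0,0,0,0,0,0,-1],
  ],
)

```text
time: 10.65
ee_pos: [515.2, 194.1, 123.6]
tool_rot: [-3.141, 0.0, -2.063]
force: [0.1, -0.3, -1.4]
width: 15.1
grasp_force: 58.6
```

```bash
python3 st.py; python3 - <<'E'
from h import *
for n in('scene','side'):
    cap(n)
    p,d,c=load(n);f=240/np.tan(np.radians(float(c['fov_y']))/2);vv,uu=np.mgrid[0:480,0:640]
    Xn=((np.stack([(uu-c['cx'])/f*d,(vv-c['cy'])/f*d,d],-1)-c['t'])@c['R']).reshape(-1,3)
    P=Xn[(Xn[:,2]>64)&(Xn[:,2]<90)&(np.hypot(Xn[:,0]-513,Xn[:,1]-193)<25)]
    print(n,len(P),np.percentile(P,[3,50,97],axis=0).round(1).tolist())
p,d,c=cap('wrist')
r=[load('scene')[0][190:250,393:473],load('side')[0][310:385,285:385],p[200:440,160:480]]
r=[cv2.resize(q,(400,300),interpolation=cv2.INTER_CUBIC) for q in r]
cv2.imwrite('pics/i1.png',np.vstack([np.hstack(r[:2]),np.hstack([r[2],r[2]*0])])[:,:,::-1])
E
python3 st.py
```

```text
10.65 pos [515.25 194.14 123.59] rot [-3.1413e+00  4.0000e-04 -2.0627e+00] F [ 0.06 -0.33 -1.43] M [0.025 0.003 0.01 ] 15.1
tip [514.92 193.52] to socket tool x,y 1.81 1.43 foot z 58.28989938662552
scene 99 [[514.0, 184.3, 64.5], [519.4, 192.3, 77.1], [523.7, 201.4, 89.5]]
side 141 [[504.8, 191.9, 65.6], [511.1, 199.4, 77.0], [522.2, 203.6, 88.5]]
10.8 pos [515.19 194.17 123.59] rot [-3.1414e+00  5.0000e-04 -2.0627e+00] F [-0.62 -0.01 -1.61] M [ 0.012 -0.001 -0.015] 15.3
tip [514.86 193.55] to socket tool x,y 1.81 1.37 foot z 58.292406608123656
```

View pics/i1.png

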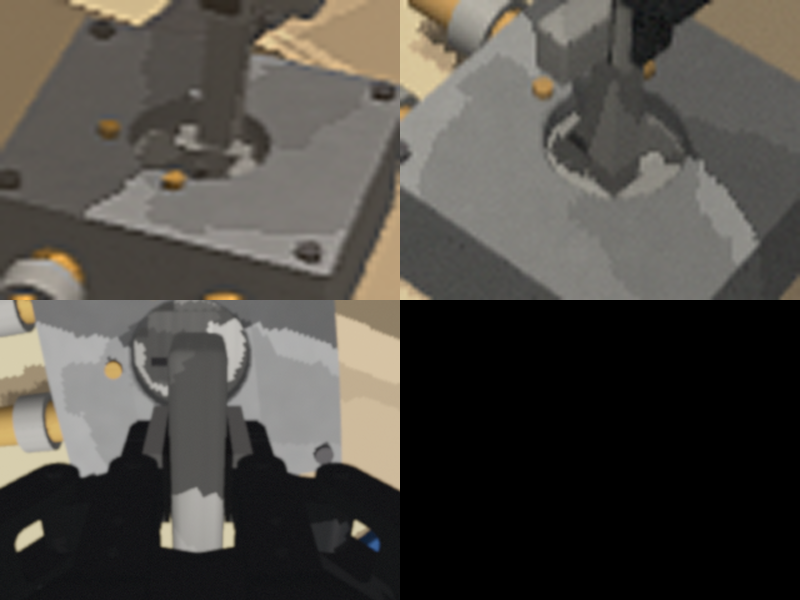

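The key is over the recess, tip a little off the socket towards +x. Correcting and going down to just above the face.

Call:
arm_command(
  plan=[
    [1.8,1.4,0,0,0,0,-1],
    [0,0,3,0,0,0,-1],
    [0,0,3,0,0,0,-1],
    [0,0,0,0,0,0,-1],
    [0,0,0,0,0,0,-1],
    [0,0,0,0,0,0,-1],
    [0,0,0,0,0,0,-1],
  ],
)

```text
time: 11.5
ee_pos: [513.0, 193.2, 117.4]
tool_rot: [-3.142, 0.0, -2.063]
force: [-0.2, -0.5, -1.3]
width: 15.0
grasp_force: 58.6
```

```bash
python3 st.py
```

```text
11.5 pos [513.02 193.19 117.37] rot [-3.1415e+00  1.0000e-04 -2.0628e+00] F [-0.22 -0.5  -1.3 ] M [0.062 0.005 0.008] 15.0
tip [512.69 192.58] to socket tool x,y -0.07 -0.08 foot z 52.06659212601319
```

Call:
arm_command(
  plan=[
    [0,0,2,0,0,0,-1],
    [0,0,1,0,0,0,-1],
    [0,0,1,0,0,0,-1],
    [0,0,1,0,0,0,-1],
    [0,0,1,0,0,0,-1],
    [0,0,1,0,0,0,-1],
    [0,0,0,0,0,0,-1],
    [0,0,0,0,0,0,-1],
    [0,0,0,0,0,0,-1],
  ],
)

```text
time: 12.4
ee_pos: [513.1, 193.2, 110.5]
tool_rot: [-3.141, 0.0, -2.063]
force: [-1.5, 0.4, 4.2]
width: 15.3
grasp_force: 59.4
```

```bash
python3 st.py
```

```text
12.4 pos [513.1  193.22 110.51] rot [-3.1414e+00  3.0000e-04 -2.0627e+00] F [-1.48  0.36  4.16] M [-0.027  0.476  0.033] 15.3
tip [512.77 192.61] to socket tool x,y -0.01 -0.03 foot z 45.207568740307366
```

Contact with the face at about 6 N, not in yet. I start a gentle search, first towards world -x, as the side force suggests.

Call:
arm_command(
  plan=[
    [0.25,0.45,0,0,0,0,-1],
    [0.25,0.45,0,0,0,0,-1],
    [0,0,0,0,0,0,-1],
    [0,0,0,0,0,0,-1],
  ],
)

```text
time: 12.8
ee_pos: [512.3, 193.3, 110.5]
tool_rot: [-3.141, 0.001, -2.063]
force: [1.1, -0.4, 2.4]
width: 15.6
grasp_force: 59.3
```

```bash
python3 st.py
```

```text
12.8 pos [512.34 193.27 110.55] rot [-3.1410e+00  7.0000e-04 -2.0627e+00] F [ 1.07 -0.41  2.44] M [-0.158 -0.569  0.012] 15.6
tip [512.01 192.66] to socket tool x,y -0.32 -0.72 foot z 45.24703955234014
```

Call:
arm_command(
  plan=[
    [0.25,0.45,0,0,0,0,-1],
    [0.25,0.45,0,0,0,0,-1],
    [0,0,0,0,0,0,-1],
    [0,0,0,0,0,0,-1],
  ],
)

```text
time: 13.2
ee_pos: [511.3, 193.3, 110.5]
tool_rot: [-3.141, 0.001, -2.063]
force: [3.7, 0.6, 4.1]
width: 14.9
grasp_force: 59.2
```

Call:
arm_command(
  plan=[
    [0.5,-0.25,0,0,0,0,-1],
    [0.5,-0.25,0,0,0,0,-1],
    [0,0,0,0,0,0,-1],
    [0,0,0,0,0,0,-1],
  ],
)

```text
time: 13.6
ee_pos: [511.1, 192.4, 110.4]
tool_rot: [-3.141, 0.001, -2.063]
force: [2.4, 1.8, 3.8]
width: 15.1
grasp_force: 59.2
```

Call:
arm_command(
  plan=[
    [-0.25,-0.45,0,0,0,0,-1],
    [-0.25,-0.45,0,0,0,0,-1],
    [0,0,0,0,0,0,-1],
    [0,0,0,0,0,0,-1],
  ],
)

```text
time: 14.0
ee_pos: [511.7, 192.1, 110.2]
tool_rot: [3.141, -0.0, -2.063]
force: [-0.3, 4.1, 4.0]
width: 15.0
grasp_force: 59.5
```

```bash
python3 st.py
```

```text
14.0 pos [511.69 192.05 110.18] rot [ 3.1412e+00 -2.0000e-04 -2.0629e+00] F [-0.35  4.06  3.98] M [ 1.491 -0.265 -0.033] 15.0
tip [511.36 191.44] to socket tool x,y -1.71 -0.72 foot z 44.87860802036731
```

Call:
arm_command(
  plan=[
    [-0.25,-0.45,0,0,0,0,-1],
    [-0.25,-0.45,0,0,0,0,-1],
    [0,0,0,0,0,0,-1],
    [0,0,0,0,0,0,-1],
  ],
)

```text
time: 14.4
ee_pos: [512.5, 191.8, 110.1]
tool_rot: [3.141, -0.001, -2.063]
force: [-0.7, 3.8, 3.6]
width: 15.3
grasp_force: 59.7
```

Call:
arm_command(
  plan=[
    [-0.25,-0.45,0,0,0,0,-1],
    [-0.25,-0.45,0,0,0,0,-1],
    [0,0,0,0,0,0,-1],
    [0,0,0,0,0,0,-1],
  ],
)

```text
time: 14.8
ee_pos: [514.1, 191.8, 109.9]
tool_rot: [-3.141, -0.0, -2.063]
force: [0.2, 2.3, -1.3]
width: 15.0
grasp_force: 58.6
```

```bash
python3 st.py
```

```text
14.8 pos [514.07 191.79 109.93] rot [-3.1415e+00 -4.0000e-04 -2.0629e+00] F [ 0.18  2.3  -1.28] M [ 0.876 -0.515  0.015] 15.0
tip [513.74 191.17] to socket tool x,y -0.81 1.51 foot z 44.6281781076089
```

Fz dropped back to the free value, so the block has popped up around the key: it has entered the socket. I relieve the side force and go down in steps.

Call:
arm_command(
  plan=[
    [-0.35,0.2,0,0,0,0,-1],
    [0,0,1,0,0,0,-1],
    [0,0,1,0,0,0,-1],
    [0,0,1,0,0,0,-1],
    [0,0,1,0,0,0,-1],
    [0,0,1,0,0,0,-1],
    [0,0,0,0,0,0,-1],
  ],
)

```text
time: 15.5
ee_pos: [513.8, 192.3, 105.0]
tool_rot: [3.141, -0.0, -2.063]
force: [0.1, 1.8, -3.0]
width: 14.8
grasp_force: 58.5
```

```bash
python3 st.py
```

```text
15.5 pos [513.77 192.33 105.03] rot [ 3.1414e+00 -4.0000e-04 -2.0628e+00] F [ 0.12  1.77 -2.96] M [ 0.532 -0.361 -0.017] 14.8
tip [513.44 191.71] to socket tool x,y -0.48 0.98 foot z 39.73363048649239
```

Call:
arm_command(
  plan=[
    [-0.35,0.2,1,0,0,0,-1],
    [0,0,1,0,0,0,-1],
    [0,0,1,0,0,0,-1],
    [0,0,1,0,0,0,-1],
    [0,0,1,0,0,0,-1],
    [0,0,1,0,0,0,-1],
    [0,0,1,0,0,0,-1],
    [0,0,1,0,0,0,-1],
    [0,0,0,0,0,0,-1],
  ],
)

```text
time: 16.4
ee_pos: [513.8, 192.7, 97.1]
tool_rot: [3.141, -0.0, -2.063]
force: [-0.5, -0.3, -2.2]
width: 15.4
grasp_force: 58.6
```

```bash
python3 st.py
```

```text
16.4 pos [513.81 192.72  97.1 ] rot [ 3.1414e+00 -3.0000e-04 -2.0629e+00] F [-0.45 -0.27 -2.22] M [ 0.043 -0.091 -0.027] 15.4
tip [513.47 192.11] to socket tool x,y -0.12 0.83 foot z 31.795473882744105
```

Call:
arm_command(
  plan=[
    [0,0,1,0,0,0,-1],
    [0,0,1,0,0,0,-1],
    [0,0,1,0,0,0,-1],
    [0,0,0,0,0,0,-1],
    [0,0,0,0,0,0,-1],
  ],
)

```text
time: 16.9
ee_pos: [513.9, 192.8, 94.3]
tool_rot: [3.142, -0.0, -2.063]
force: [0.5, -0.2, -1.5]
width: 15.1
grasp_force: 58.6
```

Call:
arm_command(
  plan=[
    [0,0,0.5,0,0,0,-1],
    [0,0,0.5,0,0,0,-1],
    [0,0,0,0,0,0,-1],
    [0,0,0,0,0,0,-1],
  ],
)

```text
time: 17.3
ee_pos: [513.9, 192.8, 93.3]
tool_rot: [3.142, -0.0, -2.063]
force: [0.8, -0.1, -3.0]
width: 15.1
grasp_force: 58.5
```

Call:
arm_command(
  plan=[
    [0,0,0.5,0,0,0,-1],
    [0,0,0.5,0,0,0,-1],
    [0,0,0,0,0,0,-1],
    [0,0,0,0,0,0,-1],
  ],
)

```text
time: 17.7
ee_pos: [514.1, 192.9, 92.7]
tool_rot: [-3.141, 0.0, -2.063]
force: [-1.1, -0.9, 1.5]
width: 15.3
grasp_force: 59.2
```

```bash
python3 st.py
```

```text
17.7 pos [514.13 192.9   92.66] rot [-3.1413e+00  4.0000e-04 -2.0627e+00] F [-1.06 -0.88  1.47] M [-0.1    0.343  0.01 ] 15.3
tip [513.8  192.28] to socket tool x,y 0.19 1.03 foot z 27.357955130525966
```

The key is home at TCP z ≈ 92.7, with the spring preload being felt. Now turning clockwise, checking the forces.

Call:
arm_command(
  plan=[
    [0,0,0,0,0,0.04,-1],
    [0,-0.05,0,0,0,0.06,-1],
    [0,-0.05,0,0,0,0.06,-1],
    [0,-0.05,0,0,0,0.06,-1],
    [0,0,0,0,0,0,-1],
  ],
)

```text
time: 18.2
ee_pos: [514.6, 192.9, 92.7]
tool_rot: [-3.141, 0.001, -2.283]
force: [0.8, -1.0, 1.5]
width: 14.9
grasp_force: 59.2
```

```bash
python3 st.py
```

```text
18.2 pos [514.6  192.88  92.71] rot [-3.1410e+00  9.0000e-04 -2.2833e+00] F [ 0.84 -0.96  1.47] M [-0.375 -0.454  0.072] 14.9
tip [514.15 192.35] to socket tool x,y 0.69 1.18 foot z 27.41116508112887
```

Call:
arm_command(
  plan=[
    [0,-0.05,0,0,0,0.06,-1],
    [0,-0.05,0,0,0,0.06,-1],
    [0,-0.05,0,0,0,0.06,-1],
    [0,-0.05,0,0,0,0.06,-1],
    [0,-0.05,0,0,0,0.06,-1],
    [0,0,0,0,0,0,-1],
  ],
)

```text
time: 18.8
ee_pos: [514.6, 192.5, 92.6]
tool_rot: [-3.141, 0.0, -2.582]
force: [0.5, -2.2, 1.7]
width: 15.1
grasp_force: 59.1
```

```bash
python3 st.py
```

```text
18.8 pos [514.55 192.53  92.57] rot [-3.1413e+00  5.0000e-04 -2.5818e+00] F [ 0.45 -2.22  1.65] M [-0.619 -0.423  0.035] 15.1
tip [513.96 192.16] to socket tool x,y 0.75 0.99 foot z 27.270155474711615
```

Call:
arm_command(
  plan=[
    [0,-0.05,0,0,0,0.06,-1],
    [0,-0.05,0,0,0,0.06,-1],
    [0,-0.05,0,0,0,0.06,-1],
    [0,-0.05,0,0,0,0.06,-1],
    [0,-0.05,0,0,0,0.06,-1],
    [0,0,0,0,0,0,-1],
  ],
)

```text
time: 19.4
ee_pos: [514.4, 192.2, 92.4]
tool_rot: [-3.141, -0.0, -2.881]
force: [0.9, -2.5, 2.7]
width: 15.0
grasp_force: 59.1
```

```bash
python3 st.py
```

```text
19.4 pos [514.37 192.17  92.38] rot [-3.1414 -0.     -2.881 ] F [ 0.94 -2.48  2.67] M [-0.771 -0.15   0.039] 15.0
tip [513.69 191.99] to socket tool x,y 0.71 0.82 foot z 27.077746073967788
```

Call:
arm_command(
  plan=[
    [0,-0.3,0,0,0,0.05,-1],
    [0,-0.05,0,0,0,0.05,-1],
    [0,-0.05,0,0,0,0.05,-1],
    [0,0,0,0,0,0,-1],
    [0,0,0,0,0,0,-1],
  ],
)

```text
time: 19.9
ee_pos: [514.4, 191.9, 92.3]
tool_rot: [-3.142, -0.0, -3.029]
force: [0.5, -2.0, 2.9]
width: 14.9
grasp_force: 59.1
```

```bash
python3 st.py
```

```text
19.9 pos [514.36 191.92  92.31] rot [-3.1416e+00 -1.0000e-04 -3.0294e+00] F [ 0.47 -1.99  2.86] M [-0.508  0.075  0.052] 14.9
tip [513.67 191.84] to socket tool x,y 0.78 0.85 foot z 27.00667956601366
```

Call:
arm_command(
  plan=[
    [0,0,0,0,0,0.02,-1],
    [0,0,0,0,0,0.02,-1],
    [0,0,0,0,0,0,-1],
    [0,0,0,0,0,0,-1],
  ],
)

```text
time: 20.3
ee_pos: [514.4, 191.9, 92.3]
tool_rot: [-3.141, -0.0, -3.072]
force: [-0.9, -1.7, 2.7]
width: 15.3
grasp_force: 59.1
```

```bash
python3 st.py
```

```text
20.3 pos [514.36 191.89  92.28] rot [-3.1415e+00 -1.0000e-04 -3.0724e+00] F [-0.85 -1.74  2.69] M [-0.672  0.191  0.047] 15.3
tip [513.66 191.84] to socket tool x,y 0.8 0.82 foot z 26.980016860938207
```

Call:
arm_command(
  plan=[
    [0,0,0,0,0,0.02,-1],
    [0,0,0,0,0,0.01,-1],
    [0,0,0,0,0,0,-1],
    [0,0,0,0,0,0,-1],
  ],
)

```text
time: 20.7
ee_pos: [514.4, 191.9, 92.3]
tool_rot: [-3.142, -0.0, -3.103]
force: [-1.0, -1.5, 2.5]
width: 15.4
grasp_force: 59.2
```

```bash
python3 st.py
```

```text
20.7 pos [514.35 191.89  92.26] rot [-3.1415e+00 -2.0000e-04 -3.1027e+00] F [-0.98 -1.47  2.51] M [-0.785  0.214  0.077] 15.4
tip [513.66 191.86] to socket tool x,y 0.83 0.77 foot z 26.959894710158835
```

Call:
arm_command(
  plan=[
    [0,0,0,0,0,0.02,-1],
    [0,0,0,0,0,0.02,-1],
    [0,0,0,0,0,0,-1],
    [0,0,0,0,0,0,-1],
  ],
)

```text
time: 21.1
ee_pos: [514.3, 191.9, 92.3]
tool_rot: [-3.141, -0.0, 3.14]
force: [-0.5, -1.9, 2.2]
width: 15.1
grasp_force: 59.1
```

```bash
python3 st.py
```

```text
21.1 pos [514.34 191.89  92.26] rot [-3.1415e+00 -2.0000e-04  3.1404e+00] F [-0.45 -1.88  2.23] M [-0.838  0.331  0.042] 15.1
tip [513.64 191.89] to socket tool x,y 0.84 0.71 foot z 26.958505965907207
```

Call:
arm_command(
  plan=[
    [0,0,0,0,0,0.02,-1],
    [0,0,0,0,0,0.01,-1],
    [0,0,0,0,0,0,-1],
    [0,0,0,0,0,0,-1],
  ],
)

```text
time: 21.5
ee_pos: [514.4, 191.9, 92.3]
tool_rot: [-3.142, -0.0, 3.11]
force: [-1.8, -2.1, 2.5]
width: 14.9
grasp_force: 59.1
```

```bash
python3 st.py
```

```text
21.5 pos [514.36 191.89  92.29] rot [-3.1415e+00 -1.0000e-04  3.1104e+00] F [-1.85 -2.05  2.49] M [-0.901  0.404  0.045] 14.9
tip [513.66 191.92] to socket tool x,y 0.88 0.66 foot z 26.987032610454875
```

Call:
arm_command(
  plan=[
    [0.2,-0.25,0,0,0,0.02,-1],
    [0,0,0,0,0,0,-1],
    [0,0,0,0,0,0,-1],
  ],
)

```text
time: 21.8
ee_pos: [514.3, 191.8, 92.3]
tool_rot: [3.141, 0.0, 3.09]
force: [-1.0, -0.7, 2.6]
width: 15.0
grasp_force: 59.1
```

```bash
python3 st.py
```

```text
21.8 pos [514.27 191.79  92.34] rot [3.1414e+00 1.0000e-04 3.0904e+00] F [-0.99 -0.7   2.62] M [-0.694  0.391  0.081] 15.0
tip [513.58 191.83] to socket tool x,y 0.81 0.73 foot z 27.044074460740518
```

Call:
arm_command(
  plan=[
    [0,0,0,0,0,0.015,-1],
    [0,0,0,0,0,0.01,-1],
    [0,0,0,0,0,0,-1],
    [0,0,0,0,0,0,-1],
  ],
)

```text
time: 22.2
ee_pos: [514.2, 191.7, 92.3]
tool_rot: [3.142, 0.0, 3.065]
force: [-1.0, -2.1, 2.5]
width: 14.8
grasp_force: 59.1
```

```bash
python3 st.py
```

```text
22.2 pos [514.25 191.74  92.33] rot [3.1415e+00 1.0000e-04 3.0654e+00] F [-0.99 -2.09  2.46] M [-0.643  0.417  0.019] 14.8
tip [513.55 191.8 ] to socket tool x,y 0.81 0.74 foot z 27.026566008790894
```

Call:
arm_command(
  plan=[
    [0,0,0,0,0,0.01,-1],
    [0,0,0,0,0,0.01,-1],
    [0,0,0,0,0,0,-1],
    [0,0,0,0,0,0,-1],
  ],
)

```text
time: 22.6
ee_pos: [514.2, 191.7, 92.3]
tool_rot: [3.142, 0.0, 3.045]
force: [-0.7, -1.9, 3.1]
width: 15.1
grasp_force: 59.1
```

```bash
python3 st.py
```

```text
22.6 pos [514.25 191.74  92.34] rot [3.1415e+00 1.0000e-04 3.0455e+00] F [-0.73 -1.93  3.07] M [-0.593  0.375  0.064] 15.1
tip [513.55 191.81] to socket tool x,y 0.82 0.72 foot z 27.042367595180338
```

Call:
arm_command(
  plan=[
    [0,0,0,0,0,0.01,-1],
    [0,0,0,0,0,0.01,-1],
    [0,0,0,0,0,0,-1],
    [0,0,0,0,0,0,-1],
  ],
)

```text
time: 23.0
ee_pos: [514.2, 191.7, 92.3]
tool_rot: [3.142, 0.0, 3.025]
force: [-0.7, -1.5, 2.2]
width: 15.1
grasp_force: 59.1
```

```bash
python3 st.py
```

```text
23.0 pos [514.24 191.71  92.3 ] rot [3.1415 0.     3.0253] F [-0.68 -1.47  2.18] M [-0.572  0.387  0.099] 15.1
tip [513.55 191.79] to socket tool x,y 0.84 0.71 foot z 27.00127413515618
```

Call:
arm_command(
  plan=[
    [0,0,0,0,0,0.01,-1],
    [0,0,0,0,0,0.01,-1],
    [0,0,0,0,0,0,-1],
    [0,0,0,0,0,0,-1],
  ],
)

```text
time: 23.4
ee_pos: [514.2, 191.7, 92.3]
tool_rot: [-3.142, -0.0, 3.005]
force: [-0.3, -1.1, 2.3]
width: 14.8
grasp_force: 59.1
```

```bash
python3 st.py
```

```text
23.4 pos [514.2  191.66  92.27] rot [-3.1415e+00 -1.0000e-04  3.0053e+00] F [-0.32 -1.12  2.25] M [-0.593  0.381  0.031] 14.8
tip [513.51 191.76] to socket tool x,y 0.81 0.74 foot z 26.974443864916765
```

Call:
arm_command(
  plan=[
    [0,0,0,0,0,0.01,-1],
    [0,0,0,0,0,0.01,-1],
    [0,0,0,0,0,0,-1],
    [0,0,0,0,0,0,-1],
  ],
)

```text
time: 23.8
ee_pos: [514.2, 191.7, 92.3]
tool_rot: [-3.142, -0.0, 2.985]
force: [-1.5, -2.2, 2.8]
width: 15.0
grasp_force: 59.1
```

```bash
python3 st.py
```

```text
23.8 pos [514.2  191.68  92.27] rot [-3.1415e+00 -1.0000e-04  2.9854e+00] F [-1.51 -2.2   2.75] M [-0.643  0.508  0.062] 15.0
tip [513.51 191.79] to socket tool x,y 0.82 0.69 foot z 26.9729189341342
```

```bash
python3 - <<'E'
from h import *
from scipy.spatial.transform import Rotation as Ro
s=arm.observe();T=Ro.from_euler('xyz',s['tool_rot']).as_matrix()
p,d,c=cap('wrist');X=cloudw();L=(X.reshape(-1,3)-s['ee_pos'])@T
P=L[(abs(L[:,1])<12)&(L[:,2]>-34)&(L[:,2]<-26)&(L[:,0]>12)&(L[:,0]<45)]
print(np.median(P[:,2]),cv2.minAreaRect(P[:,:2].astype(np.float32)))
cap('side');cap('scene')
r=[load('scene')[0][190:250,393:473],load('side')[0][310:385,285:385],p[160:340,200:440],p[200:290,260:380]]
r=[cv2.resize(q,(400,300),interpolation=cv2.INTER_CUBIC) for q in r]
cv2.imwrite('pics/i2.png',np.vstack([np.hstack(r[:2]),np.hstack(r[2:])])[:,:,::-1])
E
```

```text
-28.10578205105264 ((24.005746841430664, 0.5789775848388672), (15.685615539550781, 23.99476432800293), 89.51795196533203)
```

View pics/i2.png

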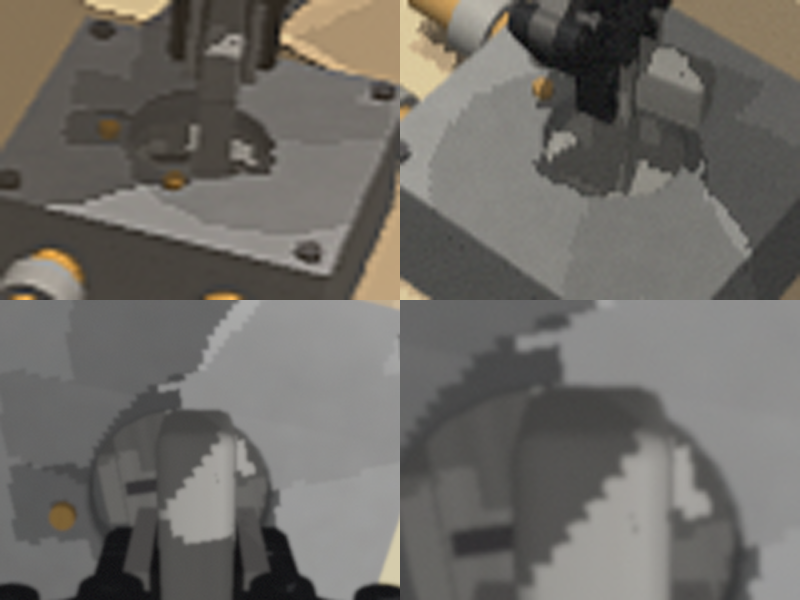

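The ridge shows at crop (455..512, 543..538), i.e. wrist (276.5,272.9) to (293.6,271.4). The end stud is at wrist (237,290). I work out the ridge's angle.

```bash
python3 - <<'E'
from h import *
p,d,c=load('wrist')
for a,b in(((276.5,272.9),(293.6,271.4)),((275.6,274.6),(294.2,271.))):
    r=atz('wrist',c,*a,48)[:2]-atz('wrist',c,*b,48)[:2];print(r,np.degrees(np.arctan2(r[1],r[0])))
# dark-ridge PCA
g=p[255:290,268:300].mean(2);print(g.min())
vv,uu=np.where(g<g.min()+22);cc=cv2.connectedComponents((g<g.min()+22).astype(np.uint8))[1]
for k in range(1,cc.max()+1):
    v,u=np.where(cc==k)
    if len(v)>15:
        Q=np.array([atz('wrist',c,268+x,255+y,48)[:2] for x,y in zip(u,v)]);w=Q-Q.mean(0);e=np.linalg.svd(w)[2][0];print(len(v),Q.mean(0),np.ptp(Q,axis=0),np.degrees(np.arctan2(e[1],e[0])))
E
```

```text
[-0.54676218 -9.23981315] -93.38650536446887
[  0.51175073 -10.26529478] -87.14602418365553
50.0
148 [512.98890873 175.01372764] [ 4.17311398 11.00880923] -89.58017123860414
```

The ridge is at about -90°, and the stop is expected at -92°, so it is nearly there. I continue in small steps, watching the twist.

Call:
arm_command(
  plan=[
    [0,0,0,0,0,0.01,-1],
    [0,0,0,0,0,0.01,-1],
    [0,0,0,0,0,0,-1],
    [0,0,0,0,0,0,-1],
  ],
)

```text
time: 24.35
ee_pos: [514.2, 191.7, 92.3]
tool_rot: [-3.142, -0.0, 2.965]
force: [-0.4, -1.3, 2.7]
width: 15.1
grasp_force: 59.0
```

```bash
python3 st.py
```

```text
24.35 pos [514.17 191.66  92.26] rot [-3.1415e+00 -1.0000e-04  2.9653e+00] F [-0.39 -1.31  2.66] M [-0.691  0.487  0.078] 15.1
tip [513.48 191.78] to socket tool x,y 0.81 0.69 foot z 26.955065947118058
```

Call:
arm_command(
  plan=[
    [0,0,0,0,0,0.01,-1],
    [0,0,0,0,0,0,-1],
    [0,0,0,0,0,0,-1],
  ],
)

```text
time: 24.65
ee_pos: [514.2, 191.7, 92.3]
tool_rot: [-3.142, -0.0, 2.955]
force: [-1.4, -2.1, 1.5]
width: 15.1
grasp_force: 59.1
```

```bash
python3 st.py
```

```text
24.65 pos [514.22 191.67  92.29] rot [-3.1416 -0.      2.9554] F [-1.37 -2.08  1.54] M [-0.716  0.545  0.132] 15.1
tip [513.53 191.8 ] to socket tool x,y 0.86 0.65 foot z 26.99223638461345
```

Call:
arm_command(
  plan=[
    [0,0,0,0,0,0.01,-1],
    [0,0,0,0,0,0,-1],
    [0,0,0,0,0,0,-1],
  ],
)

```text
time: 24.95
ee_pos: [514.2, 191.7, 92.3]
tool_rot: [-3.141, -0.0, 2.945]
force: [-1.4, -1.8, 2.9]
width: 14.9
grasp_force: 59.1
```

```bash
python3 st.py
```

```text
24.95 pos [514.19 191.66  92.27] rot [-3.1415e+00 -1.0000e-04  2.9454e+00] F [-1.35 -1.8   2.9 ] M [-0.805  0.565  0.17 ] 14.9
tip [513.5  191.79] to socket tool x,y 0.84 0.66 foot z 26.965231977584665
```

Call:
arm_command(
  plan=[
    [0,0,0,0,0,0,-1],
    [0,0,0,0,0,0,-1],
  ],
)

```text
time: 25.15
ee_pos: [514.2, 191.7, 92.3]
tool_rot: [-3.141, -0.0, 2.945]
force: [-1.6, -1.7, 1.8]
width: 15.2
grasp_force: 59.1
```

```bash
python3 st.py
```

```text
25.15 pos [514.17 191.66  92.26] rot [-3.1415e+00 -1.0000e-04  2.9454e+00] F [-1.6  -1.7   1.77] M [-0.727  0.585  0.172] 15.2
tip [513.48 191.8 ] to socket tool x,y 0.83 0.65 foot z 26.95931713297145
```

The twist holds at 0.17 N m, above the running friction, so the stop is met. I relax the twist and side load, then let go and rise.

Call:
arm_command(
  plan=[
    [0.1,-0.2,0,0,0,-0.02,-1],
    [0,0,0,0,0,-0.005,-1],
    [0,0,0,0,0,0,-1],
    [0,0,0,0,0,0,0],
    [0,0,0,0,0,0,0],
    [0,0,0,0,0,0,0],
    [0,0,0,0,0,0,0],
    [0,0,0,0,0,0,0],
  ],
)

```text
time: 25.95
ee_pos: [514.1, 191.6, 92.3]
tool_rot: [3.141, -0.0, 2.97]
force: [-0.7, -0.6, 0.3]
width: 42.9
grasp_force: 0.0
```

```bash
python3 st.py
```

```text
25.95 pos [514.1  191.59  92.26] rot [ 3.1415 -0.      2.9703] F [-0.66 -0.59  0.31] M [ 0.011  0.015 -0.015] 42.9
tip [513.41 191.71] to socket tool x,y 0.75 0.77 foot z 26.95589820021965
```

Call:
arm_command(
  plan=[
    [0,0,-5,0,0,0,0],
    [0,0,-10,0,0,0,0],
    [0,0,-20,0,0,0,0],
    [0,0,-25,0,0,0,0],
    [0,0,-25,0,0,0,0],
    [0,0,-20,0,0,0,0],
    [0,0,0,0,0,0,0],
    [0,0,0,0,0,0,0],
  ],
)

```text
time: 26.75
ee_pos: [514.2, 191.7, 198.3]
tool_rot: [3.14, 0.001, 2.97]
force: [-0.5, 0.1, -1.3]
width: 42.4
grasp_force: 0.0
```

```bash
python3 st.py; python3 - <<'E'
from h import *
p,d,c=cap('wrist');X=cloudw();Q=X.reshape(-1,3)
P=Q[(Q[:,2]>113)&(Q[:,2]<132)&(np.hypot(Q[:,0]-513,Q[:,1]-192)<42)]
print(len(P),np.percentile(P[:,2],[5,50,95]),cv2.minAreaRect(P[:,:2].astype(np.float32)))
cap('side');cap('scene')
f=240/np.tan(np.radians(float(c['fov_y']))/2);q=c['R']@np.array([513,185,60.])+c['t'];r=np.hypot(q[0],q[1]);th=np.arctan2(r,q[2]);u,v=int(c['cx']+f*th*q[0]/r),int(c['cy']+f*th*q[1]/r);print(u,v)
r=[load('scene')[0],load('side')[0][280:400,260:420],p,p[max(0,v-60):v+60,u-80:u+80]]
r=[cv2.resize(q,(400,300),interpolation=cv2.INTER_CUBIC) for q in r]
cv2.imwrite('pics/f1.png',np.vstack([np.hstack(r[:2]),np.hstack(r[2:])])[:,:,::-1])
E
```

```text
26.75 pos [514.22 191.71 198.33] rot [3.1401e+00 1.1000e-03 2.9703e+00] F [-0.53  0.06 -1.29] M [-0.009  0.021 -0.063] 42.4
tip [513.53 191.83] to socket tool x,y 0.85 0.63 foot z 133.02802312675226
2721 [118.8329821  120.81052786 121.97692715] ((513.0081176757812, 193.28515625), (15.935315132141113, 69.53401947021484), 81.46528625488281)
307 227
```

View pics/f1.png

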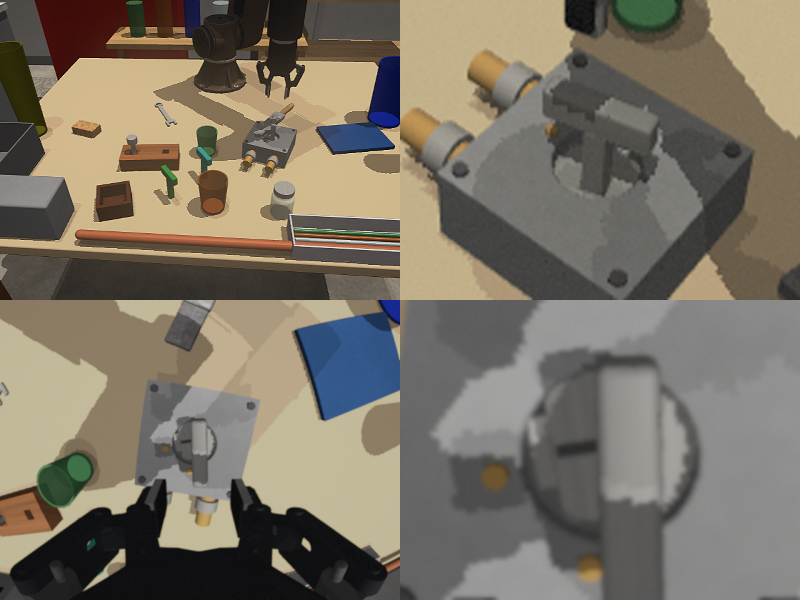

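The final view shows the key upright in the socket, with its bar top at about 121–122 mm (fully home is 122). The ridge at crop (557..597, 453..446) points to the end stud at (495,476). I do a last ridge-angle check, then hand in.

```bash
python3 - <<'E'
from h import *
p,d,c=load('wrist');u0,v0=227,167
a=(u0+157/2.5,v0+153/2.5);b=(u0+197/2.5,v0+146/2.5);print(a,b)
u1,v1=int(a[0])-4,int(a[1])-9
g=p[v1:v1+14,u1:u1+20].mean(2);m=(g<g.min()+25).astype(np.uint8);cc=cv2.connectedComponents(m)[1]
for k in range(1,cc.max()+1):
    v,u=np.where(cc==k)
    if len(v)>12:
        Q=np.array([atz('wrist',c,u1+x,v1+y,48)[:2] for x,y in zip(u,v)]);e=np.linalg.svd(Q-Q.mean(0))[2][0];print(len(v),Q.mean(0),np.ptp(Q,axis=0),np.degrees(np.arctan2(e[1],e[0])))
r=atz('wrist',c,*a,48)[:2]-atz('wrist',c,*b,48)[:2];print(np.degrees(np.arctan2(r[1],r[0])))
P=Q.mean(0)-np.array([513,193.3]);print('ridge centre from socket',np.degrees(np.arctan2(P[1],P[0])))
E
```

```text
(289.8, 228.2) (305.8, 225.4)
79 [512.69298629 175.65215655] [ 4.38183015 12.40442355] -90.54037861291008
-89.80289100639234
ridge centre from socket -90.9966552398417
```

```bash
python3 -c "
from bench import arm
print(arm.sign_off())"
```

```text
the job is handed in; nothing more can be done
None
```

The T-key stands fully home in the drive socket, turned clockwise until the twist rose and held at 0.17 N m (taken as the stop), and released; the ridge measured about 1° short of the expected stop angle, within camera error, and the pin and tumblers were left alone.

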